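# Seat the piston and give the two-key start

### The job

Push the piston that stands in the channel of the check fixture along the channel until it is home against the end stop, without lifting or tipping it. Then press the two round keys of the start box all the way down together, one under each fingertip and without pressing the square key between them, keep both down for at least three seconds, and let them come up again. Leave the piston home and everything else on the bench where it stands.

Things in the scene. Friction and masses are not known exactly. Their poses are not given: they have to be found in the camera images.
- fixture: piston check fixture, fixed to the bench: dark steel base plate 200 mm (x) by 124 mm (y) by 12 mm thick, with two aluminium guide rails along x, 12 mm thick, 26 mm high above the plate (tops 38 mm above the bench), 72 mm apart inside, and an aluminium end stop plate 96 mm wide, 14 mm thick, tops 52 mm above the bench, across the far (+x) end. The channel is open at the near (-x) end. Origin: centre of the underside; x runs along the channel towards the end stop, z up.
- stop_face (a point): the end stop's near face, in the middle of the channel, at the level of the channel floor (12 mm above the bench; 83 mm along x from the fixture's origin)
- piston_mid (a point): the piston standing upright on the channel floor (floor 12 mm above the bench), light grey metal, 63 mm across along the channel (66 mm across it), 54 mm tall, about 0.2 kg; this point is its centre, half-way up, 39 mm above the bench. It starts 45 to 75 mm short of home; home (touching the stop) its centre is 31 to 32 mm before the stop face. It slides freely on the plate.
- start_box: grey start box, fixed to the bench: 110 mm (x) by 150 mm (y), flat top 50 mm above the bench, two round black keys side by side along y, 64 mm between centres, and a lower square black key midway between them. Its short cable stub points to +x. Origin: centre of the underside; x ahead, y along the row of keys (left), z up.
- key_left_top (a point): left (+y of the box) round black key of the start box: a flat-topped cap 27 mm across in an aluminium collar 35 mm across and 3 mm high, springing up. This point is the centre of its top, 65 mm above the bench when up (15 mm above the box's top); it sinks with the key.
- key_right_top (a point): right (-y of the box) round black key of the start box: a flat-topped cap 27 mm across in an aluminium collar 35 mm across and 3 mm high, springing up. This point is the centre of its top, 65 mm above the bench when up (15 mm above the box's top); it sinks with the key.
- key_left (a joint): travel of the left round key in m: 0 fully up, 0.009 fully down. Spring: it starts to move at about 1.3 N and is fully down at about 4.2 N, so both together take about 8.4 N; it comes up by itself.
- key_right (a joint): travel of the right round key in m: 0 fully up, 0.009 fully down. Spring: it starts to move at about 1.3 N and is fully down at about 4.2 N, so both together take about 8.4 N; it comes up by itself.
- key_square_top (a point): square black key between the round ones, 16 mm (x) by 14 mm (y), this point is the centre of its top, 56 mm above the bench (9 mm lower than the round keys; level with them when they are fully down): to be left alone
- key_square (a joint): travel of the square key in m: 0 up, 0.004 fully down (same spring)
- sleeve_mid (a point): plain steel spacer sleeve standing on end, 24 mm across, 52 mm tall; this point is its centre, half-way up. Bystander, loose.
- pin_mid (a point): hollow piston pin standing on end, 18 mm across, 46 mm tall; this point is its centre, half-way up. Bystander, loose.
- spare_piston_mid (a point): a second piston standing on the open bench (not the one in the fixture), 66x63 mm, 54 mm tall; this point is its centre, half-way up. Bystander, loose.
- spring_mid (a point): valve spring standing on end, 28 mm across, 42 mm tall; this point is its centre, half-way up. Bystander, loose.
- ball_bearing_mid (a point): ball bearing lying flat, 47 mm across, 14 mm high; this point is its centre, half-way up. Bystander, loose.

How it is judged (in metres and radians):
On the way, in this order (a step that is already met when the one before it is completed fails the run):
1. the piston is home against the end stop (x of piston_mid in the frame of fixture above 0.0485 m and angle between piston_mid's own z axis and vertical below 0.1 rad), for 0.2 s.
2. both round keys are held down (more than 6.5 of 9 mm) for three seconds (all of step 1 and value of joint each of key_left, key_right above 0.0065 m), for 2.9 s.
At the end, for the whole second after the job is handed in: the piston stands upright (within 0.1 rad) and at rest against the end stop (within about 3.5 mm), all three keys are up (within 1.5 mm), and the loose bystanders are within 20 mm of where they stood (all of step 1 and value of joint each of key_left, key_right, key_square below 0.0015 m and linear speed of piston below 0.01 m/s and distance of each of sleeve_mid, pin_mid, spare_piston_mid, spring_mid, ball_bearing_mid from where it was at the start of the episode below 0.02 m); the robot touches nothing.
It fails at once if a round key is pressed (more than 5 mm) while the piston is not home (value of joint any of key_left, key_right above 0.005 m and not (x of piston_mid in the frame of fixture above 0.0485 m and angle between piston_mid's own z axis and vertical below 0.1 rad)).
It fails at once if one round key is pressed (more than 6.5 mm) while the other is still up (less than 1.5 mm) ((value of joint key_left above 0.0065 m and value of joint key_right below 0.0015 m) or (value of joint key_right above 0.0065 m and value of joint key_left below 0.0015 m)).
It fails at once if the square key is pressed (more than 2 mm) (value of joint key_square above 0.002 m).
It fails at once if the piston is lifted (more than 10 mm) or tipped (more than 0.35 rad) (height (world z) of piston_mid above 0.049 m or angle between piston_mid's own z axis and vertical above 0.35 rad).
It fails at once if a loose bystander is moved more than 20 mm (distance of any of sleeve_mid, pin_mid, spare_piston_mid, spring_mid, ball_bearing_mid from where it was at the start of the episode above 0.02 m).
It also fails if it takes over 67 s, if anything falls off the work surface, if the arm or the gripper's body presses on something with over 40 N, if the wrist force passes 120 N, or if a joint passes its speed limit or range.

### The arm

A 6-joint arm with a two-finger parallel gripper is mounted at the origin on a cart in front of the work surface, level with it; the furniture and walls round the work are solid. World frame = base frame: x ahead of the robot, y to its left, z up, the work surface at z = 0. Lengths are in mm, angles in degrees, forces in N, time in s.
With the tool pointing down it reaches from about 350 to 850 mm from the base axis. Payload 8.1 kg.
Tool frame: the origin (TCP) lies at the very end of the fingers, on their centre line; the grasp point (between the pads) lies 19 mm behind it (r.grip_depth is the distance from the TCP to the grasp point, in mm); z points along the fingers, y is the direction in which the jaws open and shut (so a half turn about z gives the same grasp; the last joint's range is limited). The gripper opens to 85 mm and grips with 20 to 120 N. Pads are 22 mm wide; open, the fingers measure 114 mm over their backs; the gripper's body (76 mm by 85 mm) begins 54 mm behind the grasp point. The pads swing forward as they close: fully open they stand 13 mm farther back than shut.
Start: joints at [64.836, 7.471, 85.268, -0, 87.261, -4.893], TCP at [207.858, 562.85, 231.292] pointing down, gripper open.
Joint ranges: [-169.43, 169.43], [-51.17, 129.36], [1.28, 143.12], [-76.62, 256.62], [0, 156.53], [-152.29, 152.29]. Speed limits (degrees/s): [136.94, 136.94, 159.86, 180, 180, 180].

### API

Orientations are given as [roll, pitch, yaw] about the fixed x, y, z axes, in that order (R = Rz(yaw) Ry(pitch) Rx(roll)).
In Python, from bench import status, viewer, hand_in, r gives the robot as it stands.
- The arm moves only by the shell command python3 -m crank 'ROWS' [OPENING] [FORCE]. ROWS is a JSON object of lists of equal length, an entry for each row: "slide": the shift along the tool's x, y, z in m, a list of three; "twist": the turn about the tool's z in rad. A call has 1 to 8 rows; each row shifts and turns the commanded pose from where the row before left it, along the tool's axes as they then stand; what a row does not reach is not made up. A row lasts 1/10 s, in which the tool goes at most 50 mm and 8.59 degrees, less where a joint would pass 70% of its speed; a pose out of reach is approached as far as the arm can. A call with a gripper value outside its range is refused whole. OPENING is the closure, from 0 (fully open) to 1 (shut), set as the call begins (- or left out, the last holds). The fingers move at their own pace and stop on an object; FORCE is the grip in N (left out, the last holds). Time passes only in rows, so rows that do not move let the fingers close. It gives the time, the measured TCP pose, the force and the opening at its end, in the units of the state.
- status.sense(): the state, without advancing time (a new reading comes with each control period).
- viewer.snapshot(name): name is "side" or "top"; returns a dict with "img" (420x560x3 uint8, red, green, blue), "fx", "fy", "cx", "cy" (pixels), "R" (3x3) and "t" (3): a world point X has camera coordinates R X + t. Camera axes: x right, y down, z forward; pixel columns grow to the right and rows downward; lengths in mm; the calibration is good to about 2 mm. A picture is of the moment at which its call begins. There is no depth.
- hand_in(): hands the job in, once; it reports no verdict.
The state is a dict: "time": time; "joint_pos": joint angles; "qd": joint speeds; "joint_efforts": joint torques, N m; "tool_pos": TCP position; "tcp_rot": TCP orientation; "ft_force": force on the tool from outside, world axes, zero at the start; "wrist_torque": the same for the moment, N m; "finger_gap": finger opening in mm.
Only numpy, scipy, OpenCV 4.12 (cv2) and the standard library are available. Lean on these libraries where they do the work, as an engineer would, in place of code of your own. Each camera call takes 0.05 s, during which the arm holds its last target.

## Working session

There is one attempt and no reset: what is moved stays moved. The work goes in short steps, Python scripts to look and compute and a shell command to move; the robot and the scene stay as the last step left them, time stands still between calls to the robot, and variables do not carry over. Pictures are saved under pics/ and viewed, and the job is handed in when it is done.

```bash
ls; mkdir -p pics
python3 - <<'E'
from bench import status, viewer, r
import cv2
print(status.sense())
for n in("side","top"):
    s=viewer.snapshot(n); cv2.imwrite(f"pics/{n}0.png",s["img"][:,:,::-1]); print(n,s["fx"],s["cx"],s["cy"],s["R"],s["t"])
E
```

```text
pics
{'time': 0.0, 'joint_pos': array([ 6.48341940e+01,  7.51633767e+00,  8.53315979e+01, -4.59901264e-04,
        8.72614454e+01, -4.89386622e+00]), 'qd': array([-0.02239509, -0.12091426, -0.09482086,  0.01256806, -0.1051484 ,
        0.04608125]), 'joint_efforts': array([-1.89964310e-03, -5.69393992e+01, -5.00549197e+01, -3.24351140e-04,
        1.45446687e-02, -6.75056776e-05]), 'tool_pos': array([207.63280565, 562.32250526, 230.20939841]), 'tcp_rot': array([-1.79890979e+02, -8.87365618e-03,  1.59728074e+02]), 'ft_force': array([-0.6116217 , -0.66780516, -0.50110316]), 'wrist_torque': array([0.02569647, 0.03412546, 0.06043901]), 'finger_gap': 85.06078257404509}
side 448.8007208124534 279.6438178620241 214.2340932907662 [[-0.96930419 -0.24542955 -0.01461901]
 [-0.13369391  0.57604706 -0.80640916]
 [ 0.20633788 -0.7797013  -0.59117726]] [555.80264553 183.74667565 842.06940469]
top 379.1115283666002 278.0698075863243 216.26514275798286 [[-0.00282163 -0.99999529  0.00120558]
 [-0.99062813  0.00263056 -0.13656131]
 [ 0.13655749 -0.00157961 -0.99063089]] [-49.3478723  583.29057204 866.48807071]
```

View pics/side0.png

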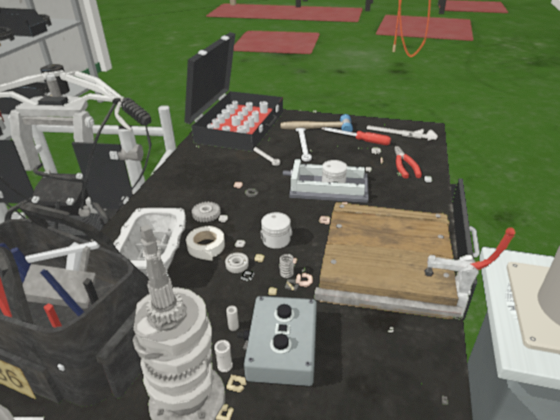

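View pics/top0.png

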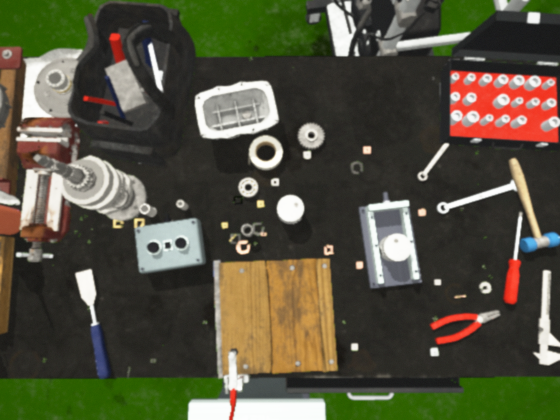

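```bash
cat > h.py <<'E'
import numpy as np, cv2
from bench import status, viewer, r
def ray(s,u,v,z):
    R=np.array(s["R"]);t=np.array(s["t"]);C=-R.T@t
    d=R.T@np.array([(u-s["cx"])/s["fx"],(v-s["cy"])/s["fy"],1.])
    return C+d*(z-C[2])/d[2]
def proj(s,X):
    p=np.array(s["R"])@np.array(X)+np.array(s["t"]); return s["cx"]+s["fx"]*p[0]/p[2], s["cy"]+s["fy"]*p[1]/p[2]
E
python3 - <<'E'
import cv2
t=cv2.imread("pics/top0.png");s=cv2.imread("pics/side0.png")
cv2.imwrite("pics/a.png",cv2.resize(t[185:295,350:435],None,fx=5,fy=5,interpolation=cv2.INTER_NEAREST))
cv2.imwrite("pics/b.png",cv2.resize(t[190:290,120:260],None,fx=5,fy=5,interpolation=cv2.INTER_NEAREST))
cv2.imwrite("pics/c.png",cv2.resize(s[150:210,280:380],None,fx=7,fy=7,interpolation=cv2.INTER_NEAREST))
cv2.imwrite("pics/d.png",cv2.resize(s[290:390,210:330],None,fx=6,fy=6,interpolation=cv2.INTER_NEAREST))
E
```

```text
(no output)
```

View pics/a.png

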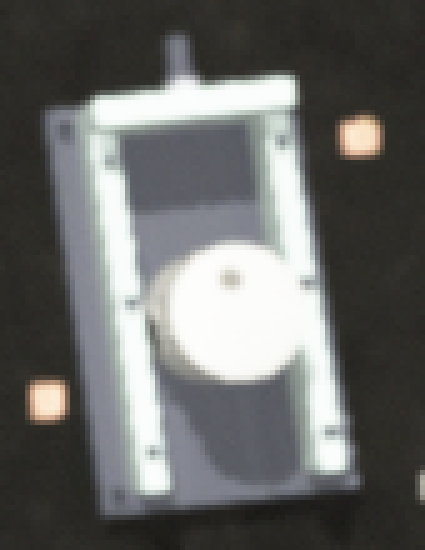

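View pics/b.png

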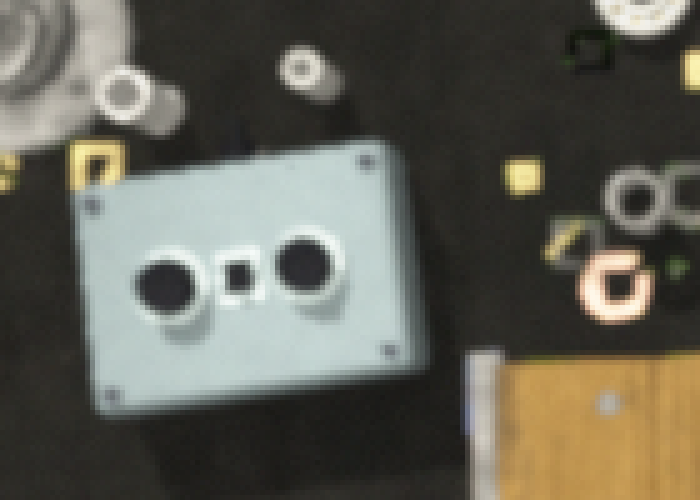

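View pics/c.png

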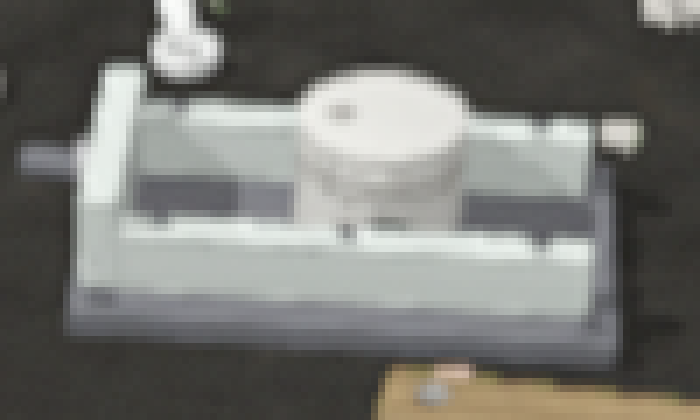

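View pics/d.png

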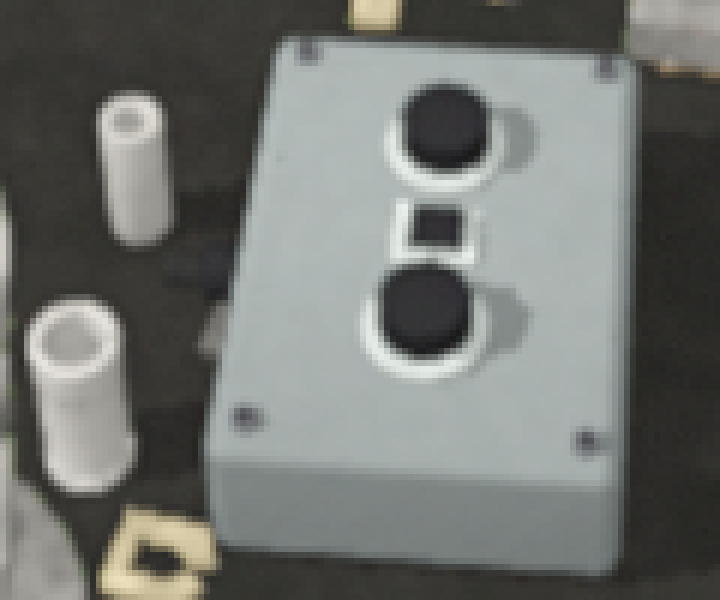

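```bash
cat > m.py <<'E'
from h import *
def blobs(mask,x0,y0,x1,y1,amin=15):
    m=np.zeros_like(mask);m[y0:y1,x0:x1]=mask[y0:y1,x0:x1]
    n,l,st,c=cv2.connectedComponentsWithStats(m.astype(np.uint8))
    return [(c[i],st[i]) for i in range(1,n) if st[i,4]>=amin]
E
python3 - <<'E'
from m import *
t=viewer.snapshot("top");s=viewer.snapshot("side")
for nm,S,boxk in(("top",t,(140,230,195,260)),("side",s,(265,300,300,355))):
    g=cv2.cvtColor(S["img"],cv2.COLOR_RGB2GRAY)
    for c,st in blobs(g<90,*boxk): print(nm,"key",c,st, ray(S,*c,65).round(1), ray(S,*c,56).round(1))
    b=(375,225,420,265) if nm=="top" else (320,155,352,185)
    for th in(225,235,243):
        for c,st in blobs(g>th,*b): print(nm,th,"pist",c,st,ray(S,*c,66).round(1))
P=lambda u,v,z:ray(t,350+u/5,185+v/5,z).round(1)
# top view edges
print("stop near edge z52",P(90,130,52),P(298,108,52)," far",P(90,98,52),P(298,76,52))
print("rail near ends z38: left",P(140,495,38),P(173,492,38)," right",P(312,474,38),P(349,470,38))
print("rail far: left",P(95,130,38),P(122,130,38),"right",P(262,115,38),P(295,112,38))
print("plate z12", P(43,108,12),P(103,517,12),P(360,488,12))
E
```

```text
top key [180.37662338 242.62337662] [176 238  10  10  77] [519.1 174.2  65. ] [519.7 176.5  56. ]
top key [152.81707317 247.01219512] [148 243  11   9  82] [509.1 237.1  65. ] [509.7 240.1  56. ]
top key [167.33333333 245.        ] [166 243   4   5  18] [513.7 204.   65. ] [514.2 206.6  56. ]
top 225 pist [400.15006821 246.21418827] [384 225  33  40 733] [ 509.4 -331.2   66. ]
top 225 pist [375.56666667 237.06666667] [375 228   3  16  30] [ 530.6 -275.5   66. ]
top 225 pist [377.01190476 256.20238095] [375 247   6  18  84] [ 486.7 -277.2   66. ]
top 235 pist [400.00726744 246.1744186 ] [384 225  33  40 688] [ 509.4 -330.9   66. ]
top 235 pist [375.31818182 237.13636364] [375 229   2  15  22] [ 530.4 -275.    66. ]
top 235 pist [377.02597403 256.20779221] [375 247   6  18  77] [ 486.7 -277.2   66. ]
top 243 pist [399.75884244 246.33440514] [385 225  31  40 622] [ 509.1 -330.3   66. ]
top 243 pist [375.26666667 238.93333333] [375 233   2  11  15] [ 526.3 -274.7   66. ]
top 243 pist [376.83333333 256.31666667] [375 248   5  17  60] [ 486.4 -276.8   66. ]
side key [283.96794872 310.87179
[... 168 characters left out ...]
de key [280.5       341.2173913] [274 334  14  15 184] [509.4 243.4  65. ] [511.2 236.6  56. ]
side 225 pist [334.05232558 166.33139535] [320 161  26  11 172] [ 509.2 -323.4   66. ]
side 225 pist [339.10526316 183.89473684] [331 183  18   2  19] [ 484.5 -242.3   66. ]
stop near edge z52 [ 593.5 -263.6   52. ] [ 603.8 -362.5   52. ]  far [ 608.8 -264.1   52. ] [ 619.2 -363.3   52. ]
rail near ends z38: left [ 422.8 -284.3   38. ] [ 424.2 -299.8   38. ]  right [ 432.3 -365.3   38. ] [ 434.1 -382.8   38. ]
rail far: left [ 595.6 -269.4   38. ] [ 595.6 -282.4   38. ] right [ 602.7 -350.    38. ] [ 604.1 -365.9   38. ]
plate z12 [ 610.6 -250.4   12. ] [ 411.4 -272.9   12. ] [ 424.8 -397.2   12. ]
```

Run:
```python
from m import *
t=viewer.snapshot("top");s=viewer.snapshot("side")
P=lambda S:np.diag([1,1,1])@np.array([[S["fx"],0,S["cx"]],[0,S["fy"],S["cy"]],[0,0,1]])@np.c_[np.array(S["R"]),np.array(S["t"])]
def tri(a,b):
    X=cv2.triangulatePoints(P(t),P(s),np.float64(a).reshape(2,1),np.float64(b).reshape(2,1)); return (X[:3]/X[3]).ravel().round(1)
print("crank tip",tri((38,158),(150,232)))
print("lever tip",tri((232,412),(510,232)))
print("keyL",tri((152.8,247),(280.5,341.2)),"keyR",tri((180.4,242.6),(284,310.9)),"sq",tri((167.3,245),(282.5,327.4)))
print("piston top",tri((397.2,247.2),(280+384/7,150+113/7)))
print("stop L-near top",tri((350+90/5,185+130/5),(280+132/7,150+205/7)))
```

```text
crank tip [635.8 338.6 340.1]
lever tip [181.2  38.3 188.6]
keyL [510.1 239.1  59.4] keyR [519.9 175.6  59.4] sq [514.8 207.2  54.5]
piston top [ 507.2 -324.3   66.3]
stop L-near top [ 591.  -264.    51.7]
```

```bash
cat >> h.py <<'E'
from scipy.spatial.transform import Rotation as Ro
def to(x,y,z,yaw):
    st=status.sense();R=Ro.from_euler('xyz',st['tcp_rot'],degrees=True).as_matrix()
    d=np.array([x,y,z])-st['tool_pos']
    print("t",round(st['time'],2),"pos",st['tool_pos'].round(1),"rpy",st['tcp_rot'].round(2),"F",st['ft_force'].round(1),"gap",round(float(st['finger_gap']),1))
    print("slide m",(R.T@d/1000).round(4),"n50",round(np.linalg.norm(d)/50,1),"twist",round(-np.radians((yaw-st['tcp_rot'][2]+180)%360-180),4))
E
python3 -m crank '{"slide":[[0,0,0],[0,0,0],[0,0,0],[0,0,0]],"twist":[-0.114,-0.114,-0.114,-0.115]}' 1 40
python3 -c "
from h import *
to(450,150,230,185.9)"
```

```text
time: 0.7
tool_pos: [207.8, 562.8, 231.2]
tcp_rot: [-180.0, -0.0, -173.8]
ft_force: [-1.2, -0.2, 0.5]
finger_gap: 28.2
t 0.7 pos [207.8 562.8 231.2] rpy [-1.7999e+02 -1.0000e-02 -1.7382e+02] F [-1.2 -0.2  0.5] gap 28.2
slide m [-0.1963 -0.4365  0.0012] n50 9.6 twist 0.005
```

```bash
python3 -m crank '{"slide":[[-0.0196,-0.0436,0],[-0.0196,-0.0436,0],[-0.0196,-0.0436,0],[-0.0196,-0.0436,0],[-0.0196,-0.0436,0],[-0.0196,-0.0436,0],[-0.0196,-0.0436,0],[-0.0196,-0.0436,0]],"twist":[0,0,0,0,0,0,0,0]}'
python3 -c "
from h import *
to(443,-331.6,200,185.9)"
```

```text
time: 1.5
tool_pos: [400.4, 230.3, 231.6]
tcp_rot: [180.0, 0.0, -174.1]
ft_force: [0.3, -1.0, 0.4]
finger_gap: -0.1
t 1.5 pos [400.4 230.3 231.6] rpy [ 1.7998e+02  5.0000e-02 -1.7408e+02] F [ 0.3 -1.   0.4] gap -0.1
slide m [ 0.0156 -0.5633  0.0314] n50 11.3 twist 0.0004
```

```bash
python3 -m crank '{"slide":[[0,-0.047,0],[0,-0.047,0],[0,-0.047,0],[0,-0.047,0],[0,-0.047,0],[0,-0.047,0],[0,-0.047,0],[0,-0.047,0]],"twist":[0,0,0,0,0,0,0,0]}'
python3 -c "
from h import *
to(443,-331.6,150,185.9)"
```

```text
time: 2.3
tool_pos: [438.3, -144.0, 231.6]
tcp_rot: [-180.0, 0.1, -174.1]
ft_force: [0.5, 0.6, -0.7]
finger_gap: 0.1
t 2.3 pos [ 438.3 -144.   231.6] rpy [-1.7998e+02  5.0000e-02 -1.7410e+02] F [ 0.5  0.6 -0.7] gap 0.1
slide m [ 0.0147 -0.1871  0.0816] n50 4.1 twist -0.0
```

```bash
python3 -m crank '{"slide":[[0.003,-0.037,0.012],[0.003,-0.037,0.017],[0.003,-0.037,0.017],[0.003,-0.037,0.017],[0.003,-0.037,0.017],[0,0,0],[0,0,0]],"twist":[0,0,0,0,0,0,0]}'
python3 - <<'E'
from h import *
to(443,-331.6,25,185.9)
for n in("side","top"):
    s=viewer.snapshot(n); im=s["img"][:,:,::-1]
    c=im[110:230,240:400] if n=="side" else im[170:310,340:500]
    cv2.imwrite(f"pics/{n}1.png",cv2.resize(c,None,fx=4,fy=4))
E
```

```text
time: 3.0
tool_pos: [442.0, -327.7, 150.4]
tcp_rot: [179.9, -0.1, -174.2]
ft_force: [-0.1, 0.3, 0.2]
finger_gap: -0.0
t 3.0 pos [ 442.  -327.7  150.4] rpy [ 1.7990e+02 -7.0000e-02 -1.7419e+02] F [-0.1  0.3  0.2] gap -0.0
slide m [-0.0008 -0.0042  0.1254] n50 2.5 twist -0.0015
```

View pics/side1.png

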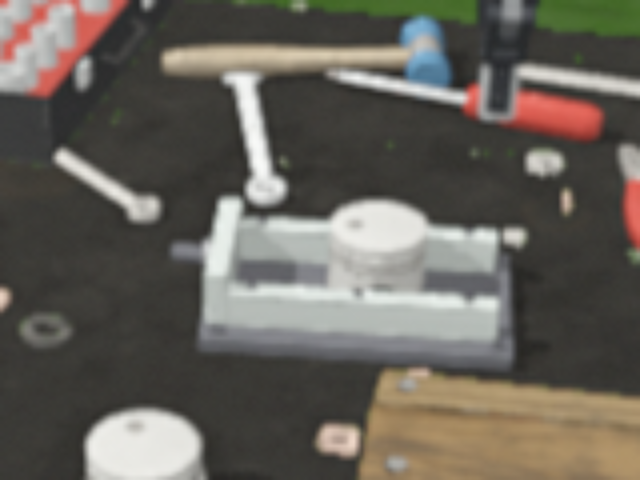

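View pics/top1.png

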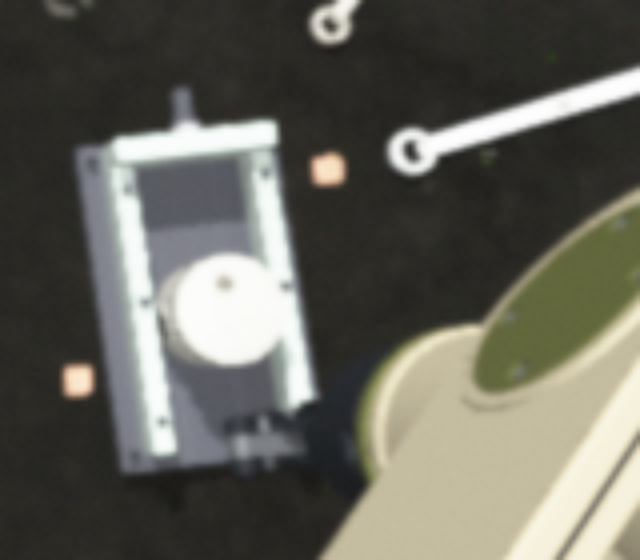

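```bash
python3 -m crank '{"slide":[[0,-0.002,0.03],[0,-0.002,0.03],[0,0,0.03],[0,0,0.02],[0,0,0.014],[0,0,0],[0,0,0]],"twist":[0,0,0,0,0,0,0]}'
python3 - <<'E'
from h import *
to(517.7+5*.995,-323.8+5*.103,25,185.9)
for n in("side","top"):
    s=viewer.snapshot(n); im=s["img"][:,:,::-1]
    c=im[110:230,240:400] if n=="side" else im[170:310,340:500]
    cv2.imwrite(f"pics/{n}2.png",cv2.resize(c,None,fx=4,fy=4))
E
```

```text
time: 3.8
tool_pos: [443.8, -331.5, 28.5]
tcp_rot: [-179.9, 0.1, -174.0]
ft_force: [0.1, -0.5, 0.9]
finger_gap: -0.1
t 3.8 pos [ 443.8 -331.5   28.5] rpy [-1.7994e+02  5.0000e-02 -1.7404e+02] F [ 0.1 -0.5  0.9] gap -0.1
slide m [-0.0793 -0.      0.0036] n50 1.6 twist 0.001
```

View pics/side2.png

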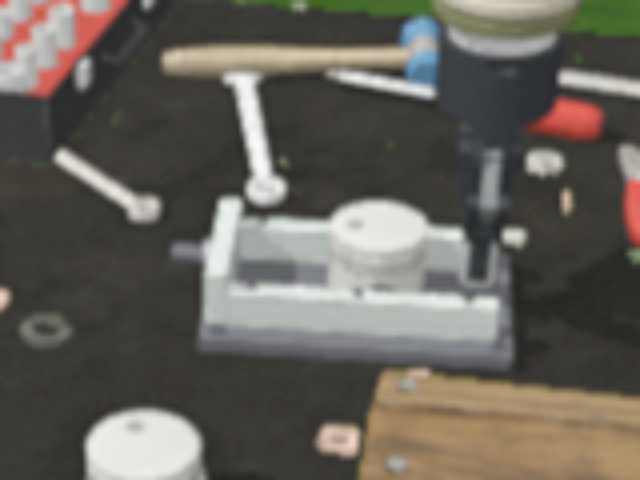

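View pics/top2.png

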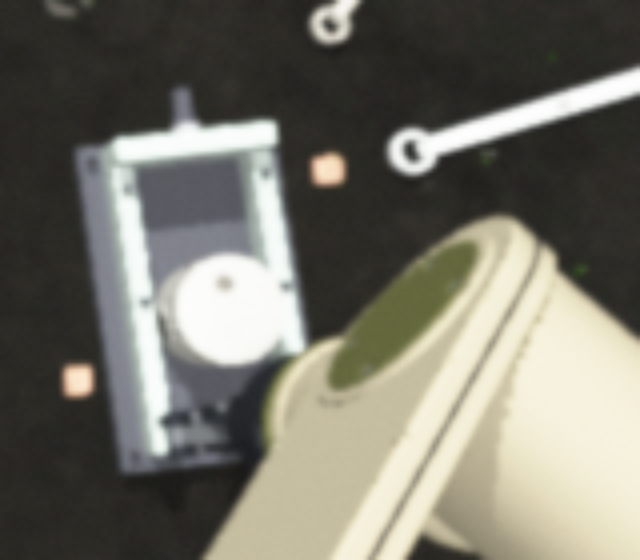

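```bash
python3 -m crank '{"slide":[[-0.008,0,0],[-0.006,0,0],[-0.005,0,0],[-0.005,0,0],[-0.005,0,0],[-0.005,0,0],[-0.005,0,0],[-0.005,0,0]],"twist":[0,0,0,0,0,0,0,0]}'
python3 -m crank '{"slide":[[-0.005,0,0],[-0.005,0,0],[-0.005,0,0],[-0.004,0,0],[-0.004,0,0],[0,0,0]],"twist":[0,0,0,0,0,0]}'
python3 - <<'E'
from h import *
to(517.7+9*.995,-323.8+9*.103,25,185.9)
for n in("side",):
    s=viewer.snapshot(n); im=s["img"][:,:,::-1]
    c=im[110:230,240:400]
    cv2.imwrite(f"pics/{n}3.png",cv2.resize(c,None,fx=4,fy=4))
E
```

```text
time: 4.7
tool_pos: [487.1, -326.9, 27.2]
tcp_rot: [180.0, -0.0, -174.1]
ft_force: [-1.6, -0.7, 0.9]
finger_gap: -0.1
time: 5.3
tool_pos: [510.3, -324.5, 27.3]
tcp_rot: [-180.0, 0.0, -174.1]
ft_force: [0.2, -0.9, 0.1]
finger_gap: 0.0
t 5.3 pos [ 510.3 -324.5   27.3] rpy [-1.7999e+02  3.0000e-02 -1.7407e+02] F [ 0.2 -0.9  0.1] gap 0.0
slide m [-0.0164 -0.0001  0.0023] n50 0.3 twist 0.0005
```

View pics/side3.png

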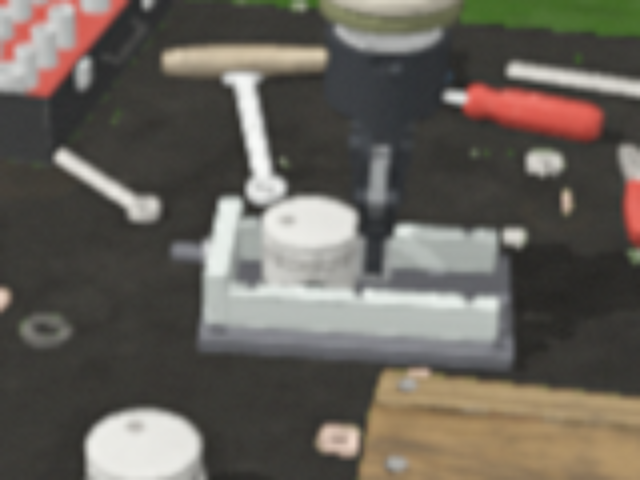

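```bash
python3 -m crank '{"slide":[[-0.003,0,0],[-0.003,0,0],[-0.003,0,0],[-0.002,0,0],[-0.002,0,0],[0,0,0]],"twist":[0,0,0,0,0,0]}'
python3 -m crank '{"slide":[[-0.001,0,0],[-0.001,0,0],[0,0,0]],"twist":[0,0,0]}'
python3 -m crank '{"slide":[[-0.001,0,0],[-0.001,0,0],[0,0,0]],"twist":[0,0,0]}'
```

```text
time: 5.95
tool_pos: [523.0, -323.2, 27.3]
tcp_rot: [-180.0, 0.0, -174.1]
ft_force: [-0.5, -0.7, -0.3]
finger_gap: 0.1
time: 6.25
tool_pos: [524.7, -323.0, 27.3]
tcp_rot: [180.0, 0.0, -174.1]
ft_force: [-1.1, -0.4, 0.3]
finger_gap: 0.3
time: 6.55
tool_pos: [526.7, -322.8, 27.3]
tcp_rot: [-180.0, 0.0, -174.1]
ft_force: [-0.4, -1.3, -0.2]
finger_gap: -0.1
```

```bash
python3 -m crank '{"slide":[[-0.001,0,0],[-0.001,0,0],[0,0,0]],"twist":[0,0,0]}'
python3 -m crank '{"slide":[[-0.001,0,0],[-0.001,0,0],[0,0,0]],"twist":[0,0,0]}'
python3 - <<'E'
from h import *
for n in("side","top"):
    s=viewer.snapshot(n); im=s["img"][:,:,::-1]
    c=im[150:210,270:390] if n=="side" else im[190:280,350:460]
    cv2.imwrite(f"pics/{n}4.png",cv2.resize(c,None,fx=6,fy=6))
E
```

```text
time: 6.85
tool_pos: [528.8, -322.6, 27.3]
tcp_rot: [-180.0, 0.0, -174.1]
ft_force: [0.2, -0.8, -0.2]
finger_gap: -0.1
time: 7.15
tool_pos: [529.0, -322.6, 27.3]
tcp_rot: [180.0, -0.2, -174.1]
ft_force: [-10.4, 0.3, 7.0]
finger_gap: -0.3
```

View pics/side4.png

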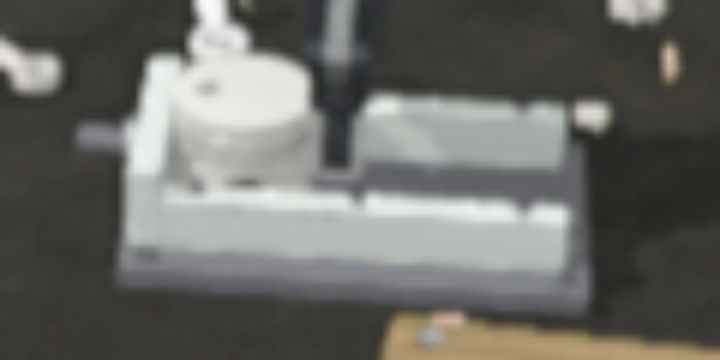

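View pics/top4.png

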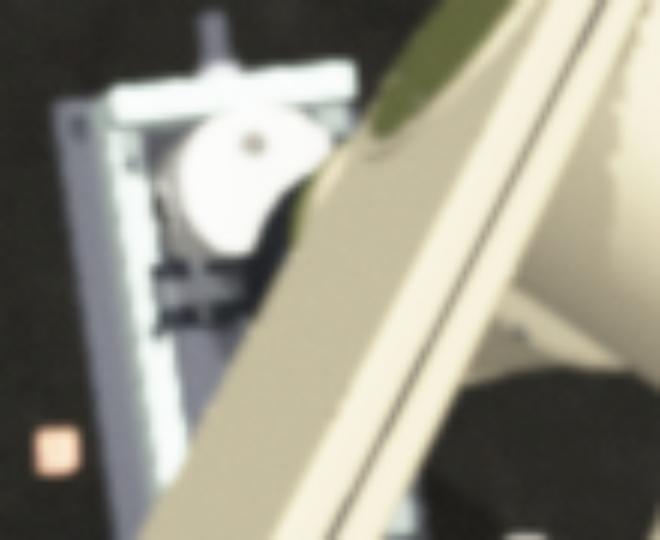

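```bash
python3 -m crank '{"slide":[[0.001,0,0],[0.001,0,0],[0.003,0,0],[0.01,0,0],[0.02,0,0],[0.02,0,0],[0.01,0,0],[0,0,0]],"twist":[0,0,0,0,0,0,0,0]}'
python3 -m crank '{"slide":[[0,0,-0.03],[0,0,-0.05],[0,0,-0.05],[0,0,-0.05],[0,0,0],[0,0,0]],"twist":[-0.052,0,0,0,0,0]}'
python3 - <<'E'
from h import *
to(450,-150,200,188.9)
for n in("side","top"):
    s=viewer.snapshot(n); im=s["img"][:,:,::-1]
    c=im[150:210,270:390] if n=="side" else im[190:280,350:460]
    cv2.imwrite(f"pics/{n}5.png",cv2.resize(c,None,fx=6,fy=6))
E
```

```text
time: 8.05
tool_pos: [464.6, -329.2, 27.2]
tcp_rot: [180.0, -0.0, -174.2]
ft_force: [0.2, -0.4, -0.2]
finger_gap: -0.1
time: 8.65
tool_pos: [467.6, -329.9, 209.8]
tcp_rot: [-179.8, 0.2, -171.1]
ft_force: [-0.2, 0.3, -0.3]
finger_gap: -0.1
t 8.65 pos [ 467.6 -329.9  209.8] rpy [-179.78    0.2  -171.09] F [-0.2  0.3 -0.3] gap -0.1
slide m [-0.0104  0.1805  0.0092] n50 3.6 twist 0.0003
```

View pics/side5.png

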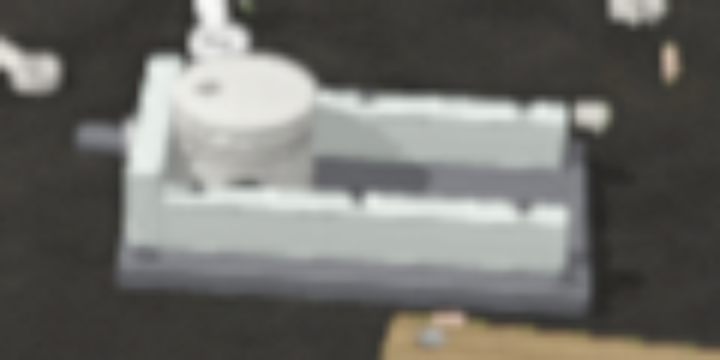

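View pics/top5.png

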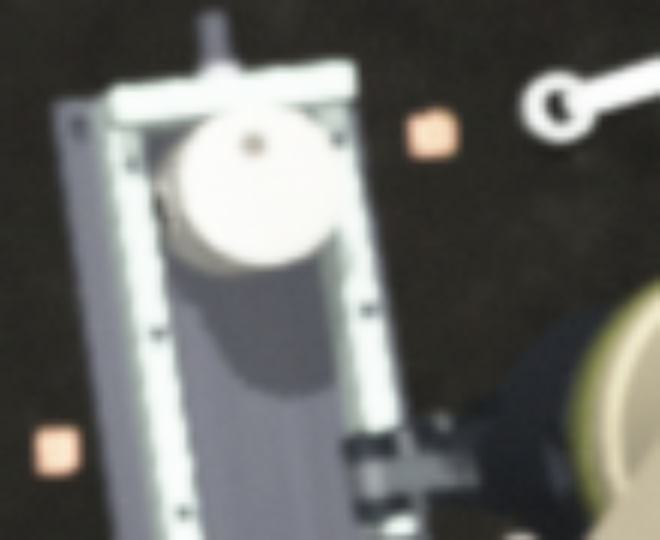

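```bash
python3 -m crank '{"slide":[[0,0.046,0],[0,0.046,0],[0,0.046,0],[0,0.046,0],[0,0.046,0],[0,0.046,0],[0,0.046,0],[0,0.046,0]],"twist":[0,0,0,0,0,0,0,0]}' 0.41
python3 -c "
from h import *
to(514.6,207.5,150,188.9)"
```

```text
time: 9.55
tool_pos: [407.4, 36.2, 205.3]
tcp_rot: [180.0, -0.2, -171.1]
ft_force: [1.8, -0.2, -0.1]
finger_gap: 50.3
t 9.55 pos [407.4  36.2 205.3] rpy [ 179.96   -0.18 -171.13] F [ 1.8 -0.2 -0.1] gap 50.3
slide m [-0.1325  0.1526  0.055 ] n50 4.2 twist -0.0005
```

```bash
python3 -m crank '{"slide":[[-0.027,0.03,0],[-0.027,0.031,0.015],[-0.027,0.031,0.02],[-0.026,0.03,0.02],[-0.0255,0.03,0],[0,0,0],[0,0,0]],"twist":[0,0,0,0,0,0,0]}'
python3 - <<'E'
from h import *
to(514.6,207.5,80,188.9)
for n in("side","top"):
    s=viewer.snapshot(n); im=s["img"][:,:,::-1]
    c=im[220:400,170:350] if n=="side" else im[180:300,100:240]
    cv2.imwrite(f"pics/{n}6.png",cv2.resize(c,None,fx=3 if n=="side" else 4,fy=3 if n=="side" else 4))
E
```

```text
time: 10.25
tool_pos: [515.0, 205.4, 149.5]
tcp_rot: [-180.0, -0.3, -171.0]
ft_force: [-0.6, -0.2, -0.7]
finger_gap: 50.3
t 10.25 pos [515.  205.4 149.5] rpy [-179.95   -0.28 -171.01] F [-0.6 -0.2 -0.7] gap 50.3
slide m [-0.0002  0.0021  0.0695] n50 1.4 twist 0.0016
```

View pics/side6.png

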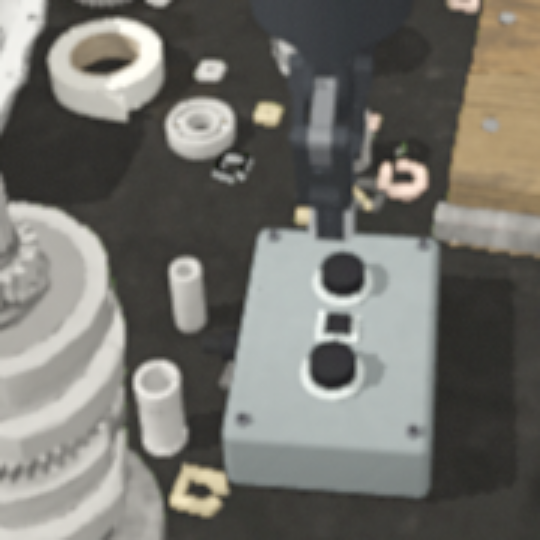

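View pics/top6.png

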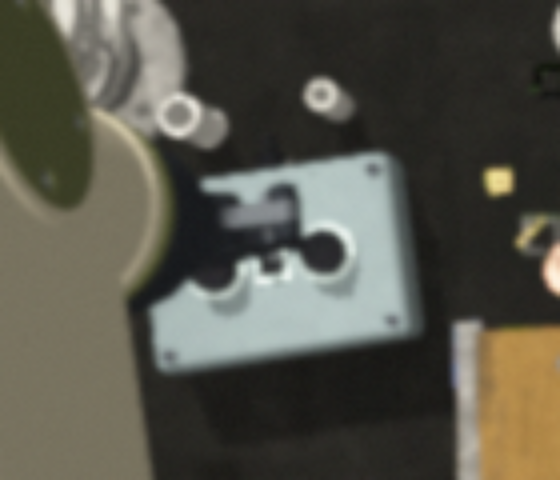

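```bash
python3 -m crank '{"slide":[[0,0.002,0.02],[0,0,0.02],[0,0,0.02],[0,0,0.006],[0,0,0],[0,0,0]],"twist":[0,0,0,0,0,0]}'
python3 - <<'E'
from h import *
to(514.6,207.5,65,188.9)
for n in("side","top"):
    s=viewer.snapshot(n); im=s["img"][:,:,::-1]
    c=im[220:400,170:350] if n=="side" else im[180:300,100:240]
    cv2.imwrite(f"pics/{n}7.png",cv2.resize(c,None,fx=3 if n=="side" else 4,fy=3 if n=="side" else 4))
E
```

```text
time: 10.95
tool_pos: [516.7, 206.8, 87.5]
tcp_rot: [180.0, 0.1, -171.1]
ft_force: [-0.1, 0.0, 0.3]
finger_gap: 50.0
t 10.95 pos [516.7 206.8  87.5] rpy [ 1.7999e+02  8.0000e-02 -1.7114e+02] F [-0.1  0.   0.3] gap 50.0
slide m [0.002  0.001  0.0225] n50 0.5 twist -0.0007
```

View pics/side7.png

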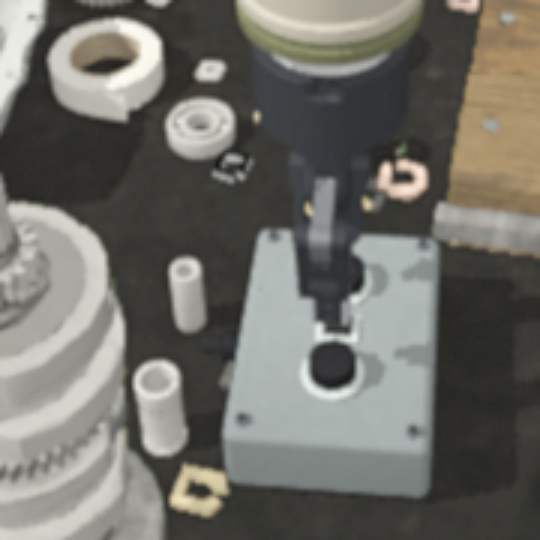

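View pics/top7.png

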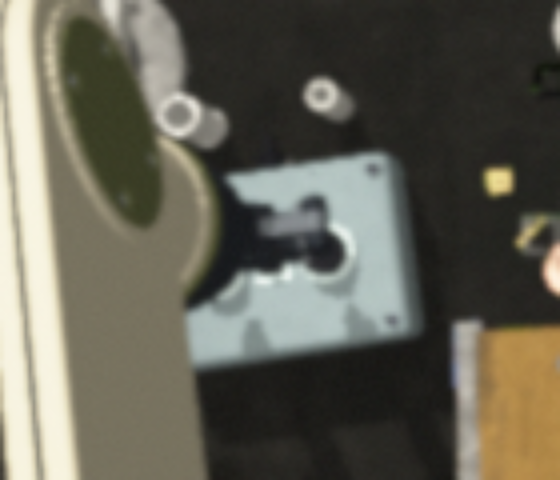

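Run:
```python
from h import *
s=viewer.snapshot("side")
for z in (85,88,92,96):
  for d in (25,32,39):
    u,v=proj(s,[516.7-.154*d,206.8+.988*d,z]); print(z,d,round((u-170)*3),round((v-220)*3))
c=s["img"][300:345,255:300,::-1]
cv2.imwrite("pics/z.png",cv2.resize(c,None,fx=12,fy=12,interpolation=cv2.INTER_CUBIC))
```

```text
85 25 330 321
85 32 329 331
85 39 328 342
88 25 330 317
88 32 329 327
88 39 328 338
92 25 330 312
92 32 329 322
92 39 327 333
96 25 330 307
96 32 329 317
96 39 327 328
```

View pics/z.png

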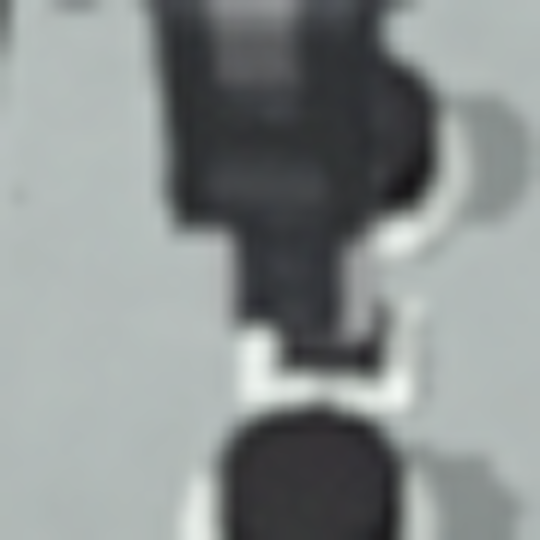

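```bash
python3 -m crank '{"slide":[[0.001,0.001,0.01],[0,0,0.006],[0,0,0.003],[0,0,0],[0,0,0]],"twist":[0,0,0,0,0]}'
python3 -m crank '{"slide":[[0,0,0.001],[0,0,0.001],[0,0,0]],"twist":[0,0,0]}'
python3 -m crank '{"slide":[[0,0,0.001],[0,0,0.001],[0,0,0]],"twist":[0,0,0]}'
```

```text
time: 11.6
tool_pos: [514.9, 208.0, 67.1]
tcp_rot: [-180.0, -0.0, -171.1]
ft_force: [0.4, -0.9, -1.0]
finger_gap: 50.4
time: 11.9
tool_pos: [515.0, 207.9, 65.3]
tcp_rot: [180.0, 0.0, -171.1]
ft_force: [0.2, 0.1, 0.4]
finger_gap: 50.5
time: 12.2
tool_pos: [514.9, 207.9, 63.1]
tcp_rot: [-180.0, -0.0, -171.1]
ft_force: [-0.1, -0.1, 0.0]
finger_gap: 50.0
```

```bash
python3 -m crank '{"slide":[[0,0,0.001],[0,0,0.001],[0,0,0]],"twist":[0,0,0]}'
python3 -m crank '{"slide":[[0,0,0.001],[0,0,0.001],[0,0,0]],"twist":[0,0,0]}'
python3 -c "
from h import *
for n in('side','top'):
    s=viewer.snapshot(n); im=s['img'][:,:,::-1]
    c=im[290:370,240:320] if n=='side' else im[210:280,130:220]
    cv2.imwrite(f'pics/{n}8.png',cv2.resize(c,None,fx=7,fy=7,interpolation=cv2.INTER_CUBIC))"
```

```text
time: 12.5
tool_pos: [515.1, 207.9, 61.4]
tcp_rot: [-180.0, 0.0, -171.1]
ft_force: [-0.2, -0.1, 3.1]
finger_gap: 50.2
time: 12.8
tool_pos: [515.1, 208.0, 59.4]
tcp_rot: [180.0, 0.0, -171.1]
ft_force: [-0.6, -0.4, 4.4]
finger_gap: 50.6
```

View pics/side8.png

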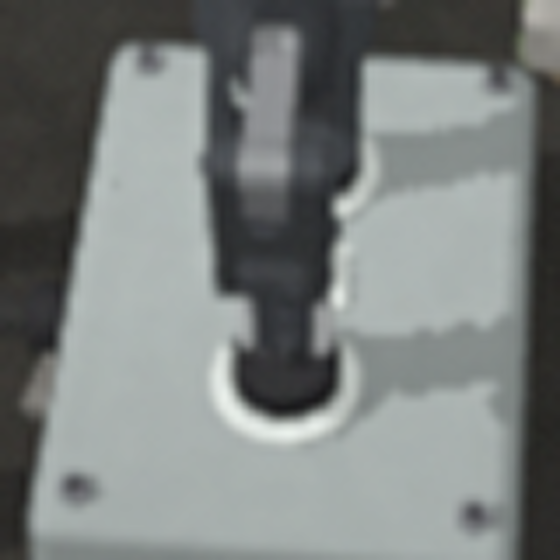

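View pics/top8.png

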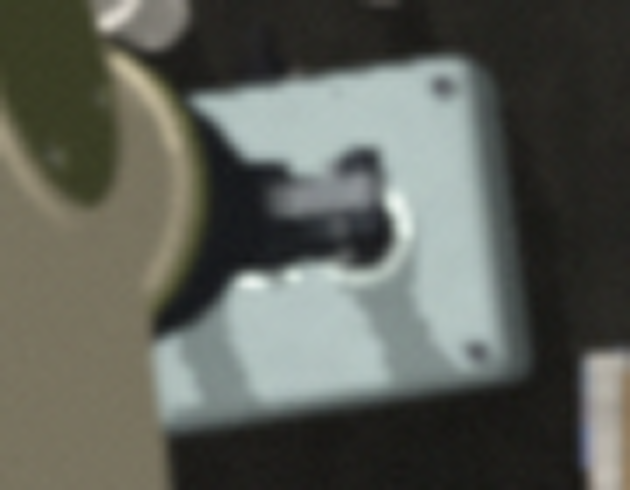

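```bash
python3 -m crank '{"slide":[[0,0,0.001],[0,0,0.001],[0,0,0.001],[0,0,0.001],[0,0,0.001],[0,0,0]],"twist":[0,0,0,0,0,0]}'
python3 -m crank '{"slide":[[0,0,0.001],[0,0,0]],"twist":[0,0]}'
python3 -m crank '{"slide":[[0,0,0.001],[0,0,0]],"twist":[0,0]}'
```

```text
time: 13.5
tool_pos: [515.1, 208.0, 54.5]
tcp_rot: [180.0, 0.0, -171.1]
ft_force: [-2.1, -1.4, 6.9]
finger_gap: 50.8
time: 13.7
tool_pos: [515.1, 208.0, 53.6]
tcp_rot: [180.0, 0.0, -171.1]
ft_force: [-2.7, -0.7, 7.3]
finger_gap: 50.7
time: 13.9
tool_pos: [515.1, 208.0, 52.9]
tcp_rot: [-180.0, 0.0, -171.1]
ft_force: [-3.3, -1.7, 9.4]
finger_gap: 50.0
```

```bash
python3 -m crank '{"slide":[[0,0,0.001],[0,0,0]],"twist":[0,0]}'
python3 -c "
from h import *
s=viewer.snapshot('side'); im=s['img'][:,:,::-1]
cv2.imwrite('pics/side9.png',cv2.resize(im[290:370,240:320],None,fx=7,fy=7,interpolation=cv2.INTER_CUBIC))"
```

```text
time: 14.1
tool_pos: [515.2, 208.0, 52.8]
tcp_rot: [-180.0, 0.0, -171.1]
ft_force: [-7.3, -3.1, 18.0]
finger_gap: 50.7
```

View pics/side9.png

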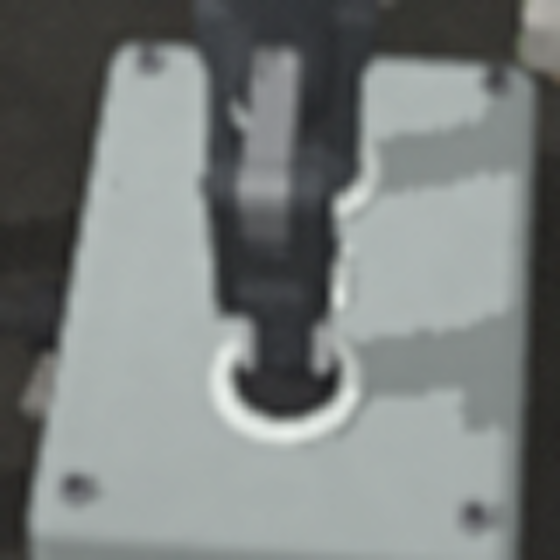

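Both keys are bottomed at z about 52.8: the force jumped from 9 to 18 N. Now I hold them down for over 4 s.

```bash
Z='{"slide":[[0,0,0],[0,0,0],[0,0,0],[0,0,0],[0,0,0],[0,0,0],[0,0,0],[0,0,0]],"twist":[0,0,0,0,0,0,0,0]}' ; unset Z
python3 -m crank '{"slide":[[0,0,0],[0,0,0],[0,0,0],[0,0,0],[0,0,0],[0,0,0],[0,0,0],[0,0,0]],"twist":[0,0,0,0,0,0,0,0]}'
python3 -m crank '{"slide":[[0,0,0],[0,0,0],[0,0,0],[0,0,0],[0,0,0],[0,0,0],[0,0,0],[0,0,0]],"twist":[0,0,0,0,0,0,0,0]}'
python3 -m crank '{"slide":[[0,0,0],[0,0,0],[0,0,0],[0,0,0],[0,0,0],[0,0,0],[0,0,0],[0,0,0]],"twist":[0,0,0,0,0,0,0,0]}'
python3 -m crank '{"slide":[[0,0,0],[0,0,0],[0,0,0],[0,0,0],[0,0,0],[0,0,0],[0,0,0],[0,0,0]],"twist":[0,0,0,0,0,0,0,0]}'
python3 -m crank '{"slide":[[0,0,0],[0,0,0],[0,0,0],[0,0,0],[0,0,0],[0,0,0],[0,0,0],[0,0,0]],"twist":[0,0,0,0,0,0,0,0]}'
```

```text
time: 14.95
tool_pos: [515.2, 208.0, 52.8]
tcp_rot: [-180.0, 0.0, -171.1]
ft_force: [-7.5, -2.7, 17.1]
finger_gap: 50.1
time: 15.75
tool_pos: [515.2, 208.0, 52.8]
tcp_rot: [-180.0, 0.0, -171.1]
ft_force: [-7.8, -2.5, 18.5]
finger_gap: 50.5
time: 16.55
tool_pos: [515.2, 208.0, 52.8]
tcp_rot: [-180.0, 0.0, -171.1]
ft_force: [-8.4, -1.6, 17.8]
finger_gap: 50.5
time: 17.35
tool_pos: [515.2, 208.0, 52.8]
tcp_rot: [-180.0, 0.0, -171.1]
ft_force: [-8.4, -1.8, 18.0]
finger_gap: 50.3
time: 18.15
tool_pos: [515.2, 208.0, 52.8]
tcp_rot: [-180.0, 0.0, -171.1]
ft_force: [-7.8, -2.9, 17.9]
finger_gap: 50.1
```

```bash
python3 -m crank '{"slide":[[0,0,-0.002],[0,0,-0.003],[0,0,-0.003],[0,0,-0.004],[0,0,-0.006],[0,0,-0.02],[0,0,-0.04],[0,0,-0.04]],"twist":[0,0,0,0,0,0,0,0]}'
python3 -m crank '{"slide":[[0.04,0,-0.03],[0.04,0,-0.03],[0.04,0,0],[0,0,0],[0,0,0],[0,0,0]],"twist":[0,0,0,0,0,0]}'
python3 - <<'E'
from m import *
to(514,207,200,188.9)
t=viewer.snapshot("top");s=viewer.snapshot("side")
for nm,S in(("top",t),("side",s)): cv2.imwrite(f"pics/{nm}10.png",S["img"][:,:,::-1])
g=cv2.cvtColor(s["img"],cv2.COLOR_RGB2GRAY)
for c,st in blobs(g<90,265,300,300,355): print("side key",c.round(1),st)
E
```

```text
time: 18.95
tool_pos: [513.8, 207.6, 169.3]
tcp_rot: [-180.0, -0.2, -171.1]
ft_force: [0.7, 0.3, 0.3]
finger_gap: 50.3
time: 19.55
tool_pos: [397.0, 189.4, 229.3]
tcp_rot: [-180.0, 0.0, -171.1]
ft_force: [-0.0, -0.9, -0.4]
finger_gap: 50.7
t 19.55 pos [397.  189.4 229.3] rpy [-1.8000e+02  2.0000e-02 -1.7111e+02] F [-0.  -0.9 -0.4] gap 50.7
slide m [-0.1183 -0.0007  0.0293] n50 2.4 twist -0.0002
side key [284.  310.9] [278 304  13  14 156]
side key [282.5 327.4] [279 325   8   6  42]
side key [280.5 341.1] [274 334  14  15 182]
```

View pics/side10.png

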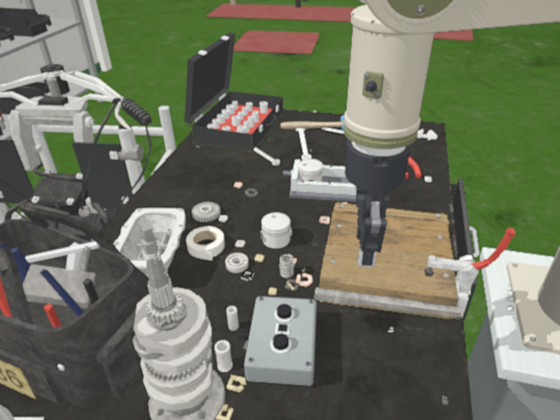

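View pics/top10.png

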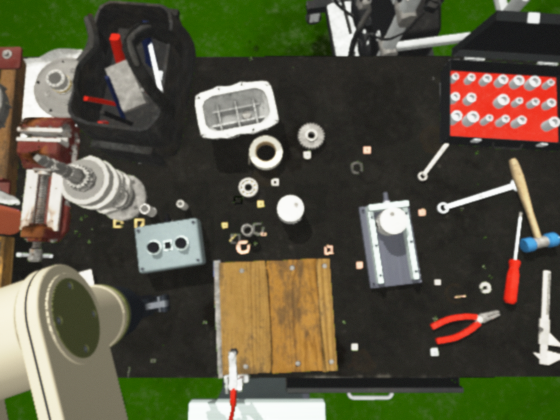

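```bash
python3 -c "
from bench import hand_in
print(hand_in())"
```

```text
the job is handed in; nothing more can be done
None
```

I did all the steps and handed the job in at about 19.6 s; hand-in gives no verdict.

- **Piston:** I pushed it about 62 mm along the channel with the shut fingers. It met the end stop, where the force rose to about 10 N and the arm stopped advancing. I then backed off straight. Pictures taken after backing off and at the end show it upright against the stop.
- **Keys:** With the fingers 50 mm apart, I pressed both round keys down together. They bottomed out at a tool height of about 53 mm, where the force jumped from 9 to 18 N. I held them there for just over 4 s, then lifted off.
- **Final checks:** In the side view all three keys sit at the same pixel positions as at the start, so they are up. The bystanders look unmoved by eye; I did not measure them. The arm is clear of everything and the force reading is near zero.
- **Disagreements:**
  - Triangulating the round key tops gave 59 mm instead of the stated 65 mm, probably because the mask took in the dark sides of the caps. I worked from the given height and the contact force instead.
  - While the keys were down there was a steady side force of about 8 N.
  - The piston push also showed a 7 N upward force, but nothing visibly moved.

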